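Set the turret punch to die four

TASK

Set the turret punch to die number four: take the grip bar on top of its drum and turn the drum clockwise until the four dots stand in the middle of the little brass-framed window, then let go and leave it so. Leave the round pointer dial on the same bench as it is set.

Things in the scene. Friction and masses are not known exactly. Their poses are not given: they have to be found in the camera images.
- drum (a joint): angle of the turret punch's drum, rad; grows clockwise seen from above; stops at 0 and 3.0. The drum bears the numbers 1 to 6 as groups of black 8 mm dots on white, 0.6 rad apart: number n is centred in the window at 0.6*(n-1), so four dots at 1.8. Starts at 0.4 to 1.35 (always turn clockwise, one grasp is enough). Friction 0.06 N m, no clicks or spring: it stays where left.
- drum_grip (a point): on the drum's axis, inside its plain steel grip bar (56 long, 14 wide, underside 84, top 122 above the bench), 104 above the bench and 26 above the punch's square dark cover plate (160 x 160, on four posts, drum showing below). Axes turn with the drum: z up, y along the bar, x across it. Bar points at the window at joint 0. Grey column, top 150 high, begins 105 from the axis. Sizes in mm.
- window (a point): centre of the brass-framed 34 x 34 mm window in the punch's cover plate, at the plate's top face (78 mm above the bench), 52 mm from the drum's axis; it looks up and shows the dots beneath. Axes of the fixed punch: z up, y from the drum's axis to the window, x towards the grey column. Around the bar (34 mm hub) nothing on the plate is over 3 mm tall.
- gauge_bar_end (a point): top of one end of the grip bar (46 x 12 mm, top 82 mm above the bench) of the round pointer dial, to be left alone: a lower, round grey device fixed to the bench, 136 mm across the foot, with white tick marks and no window. This point is 23 mm from that dial's upright axis.

How it is judged (in metres and radians):
On the way:
1. the drum stands with the four dots in the window (value of joint drum between 1.625 and 1.975 rad), for 0.2 s.
At the end, for the whole second after the job is handed in: The drum is at rest with the four dots centred in the window to within 10 degrees (joint 1.625 to 1.975 rad), and the end of the round dial's bar is within 6 mm of where it was at the start (all of step 1 and velocity of joint drum between -0.05 and 0.05 rad/s and distance of gauge_bar_end from where it was at the start of the episode below 0.006 m); the robot touches nothing.
It fails at once if the round pointer dial is turned (its bar's end shifts by more than 6 mm) (distance of gauge_bar_end from where it was at the start of the episode above 0.006 m).
It also fails if it takes over 29 s, if anything falls off the work surface, if the arm or the gripper's body presses on something with over 40 N, if the wrist force passes 120 N, or if a joint passes its speed limit or range.

ROBOT

A 6-joint arm with a two-finger parallel gripper is mounted at the origin on the work surface. World frame = base frame: x ahead of the robot, y to its left, z up, the work surface at z = 0. Lengths are in m, angles in degrees, forces in N, time in s.
With the tool pointing down it reaches from about 0.325 to 0.85 m from the base axis. Payload 15.5 kg.
Tool frame: the origin (TCP) lies at the very end of the fingers, on their centre line; the grasp point (between the pads) lies arm.grip_depth behind it (arm.grip_depth is the distance from the TCP to the grasp point, in m); z points along the fingers, y is the direction in which the jaws open and shut (so a half turn about z gives the same grasp; the last joint's range is limited). The gripper opens to 91 mm and grips with 3 to 60 N. Pads are 32 mm wide; open, the fingers measure 118 mm over their backs; the gripper's body (76 mm by 178 mm) begins 60 mm behind the grasp point.
Start: joints at [-69.815, 28.281, 77.091, -0, 74.628, -5.472], TCP at [0.271, -0.563, 0.214] pointing down, gripper open.
Joint ranges: [-166.48, 166.48], [-47.26, 123.95], [12.59, 153.08], [-70.14, 250.14], [6.76, 159.57], [-176.63, 176.63]. Speed limits (degrees/s): [108.29, 108.29, 147.25, 172.46, 172.46, 172.46].

INTERFACE

Orientations are given as a 3x3 rotation matrix whose columns are the frame's x, y, z axes.
In Python, from rig import arm gives the robot as it stands. Calls block until the motion is done:
- arm.move_to(position, orientation): joint-space move of the TCP to a pose.
- arm.move_l(position, orientation=None, feed=0.15): straight line of the TCP; orientation=None keeps the orientation; feed is the mean speed in m/s.
- arm.move_joints(angles): joint-space move.
- arm.grip(opening): finger opening in m; the grip force is fixed at half the most; returns when the fingers have stopped.
- arm.sleep(seconds).
- arm.solve_ik(position, orientation): joint angles nearest the present ones, or None.
- arm.snapshot(name): name is "scene" or "top" or "wrist"; returns the picture (420x560x3 uint8, red, green, blue); there is no depth.
- arm.get_calibration(name): a dict with "intrinsics" (3x3 intrinsics, pixels), "cam_to_world" (4x4, takes a point from camera to world coordinates). Camera axes: x right, y down, z forward; pixel columns grow to the right and rows downward; lengths in m; the calibration is good to about 2 mm. A picture is of the moment at which its call begins: read the wrist's pose just before it. get_calibration takes no time and is no camera call; for the wrist camera it gives the pose at the moment of the call.
A pose or a line that the arm cannot do raises arm.Unreachable and nothing moves.
- arm.sign_off(): hands the job in, once; it reports no verdict.
Readings, each from a call of its own:
- arm.current_t(): time.
- arm.current_joint_positions(): joint angles.
- arm.current_dq(): joint speeds.
- arm.current_tau(): joint torques, N m.
- arm.current_ee_pos(): TCP position.
- arm.current_tool_rot(): TCP orientation.
- arm.current_force(): force on the tool from outside, world axes, zero at the start.
- arm.current_torque(): the same for the moment, N m.
- arm.current_width(): finger opening in m.
Only numpy, scipy, OpenCV 4.12 (cv2) and the standard library are available. Lean on these libraries where they do the work, as an engineer would, in place of code of your own. Each camera call takes 0.05 s, during which the arm holds its last target. There are 200 camera calls.

## Working session

There is one attempt and no reset: what is moved stays moved. The work goes in short steps, each a Python script; the robot and the scene stay as the last script left them, time stands still between calls to the robot, and variables do not carry over. Pictures are saved under pics/ and viewed, about 8 in all and at most 12, crops included, and the job is handed in when it is done.

```bash
mkdir -p pics; ls
python3 - <<'E'
from rig import arm
import cv2,numpy as np
t=arm.snapshot("top");s=arm.snapshot("scene")
cv2.imwrite("pics/top.png",t[:,:,::-1]);cv2.imwrite("pics/scene.png",s[:,:,::-1])
c=arm.get_calibration("top");print(c["intrinsics"],c["cam_to_world"],arm.grip_depth,arm.current_t())
E
```

```text
pics
[[389.83958387   0.         281.49592894]
 [  0.         389.83958387 204.33101814]
 [  0.           0.           1.        ]] [[ 0.170328   -0.95961424  0.2238948   0.38288608]
 [-0.98538551 -0.16632054  0.03678149 -0.00146049]
 [ 0.00194226 -0.22688761 -0.97391901  0.82734686]
 [ 0.          0.          0.          1.        ]] 0.0188 0.1
```

View pics/top.png

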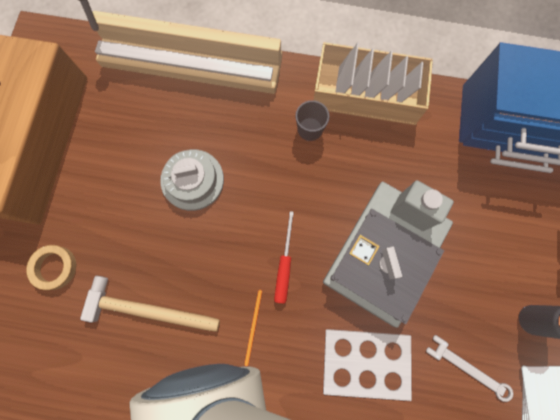

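The top picture shows the punch on the right, with its window at about (365,250) and its bar from (388,250) to (399,277). The dial is at (190,178). Next I'll cast rays and look closer.

```bash
cat > h.py <<'E'
from rig import arm
import cv2,numpy as np
def ray(c,px,z):
    K,T=c["intrinsics"],c["cam_to_world"]
    p=cv2.undistortPoints(np.float32([[px]]),K,None)[0,0]
    d=T[:3,:3]@np.array([*p,1]); o=T[:3,3]
    return o+d*(z-o[2])/d[2]
def proj(c,P):
    T=np.linalg.inv(c["cam_to_world"]);q=c["intrinsics"]@(T[:3,:3]@P+T[:3,3]);return q[:2]/q[2]
E
python3 - <<'E'
from h import *
c=arm.get_calibration("top")
for n,p,z in [("win",(365,250),.078),("bar1",(388,250),.122),("bar2",(399,277),.122),("c",(393.5,263),.122)]: print(n,ray(c,p,z))
w=arm.get_calibration("wrist");print(w["cam_to_world"],w["intrinsics"][0],arm.current_ee_pos(),arm.current_tool_rot())
t=cv2.imread("pics/top.png")[170:340,310:470]
cv2.imwrite("pics/crop.png",cv2.resize(t,None,fx=3.5,fy=3.5,interpolation=cv2.INTER_CUBIC))
E
```

```text
win [ 0.49375197 -0.14665195  0.078     ]
bar1 [ 0.49434247 -0.17914993  0.122     ]
bar2 [ 0.44980423 -0.20372024  0.122     ]
c [ 0.47278772 -0.19143608  0.122     ]
[[ 0.43275159 -0.8696864  -0.23742711  0.3371486 ]
 [-0.90151138 -0.41800306 -0.11202978 -0.53071858]
 [-0.00181448  0.26252431 -0.96492367  0.38531591]
 [ 0.          0.          0.          1.        ]] [298.67341102   0.         275.85430472] [ 0.27049711 -0.56304331  0.21338907] [[ 9.01421520e-01  4.32942377e-01 -3.77211731e-04]
 [ 4.32942523e-01 -9.01420893e-01  1.06993501e-03]
 [ 1.23193670e-04 -1.12777344e-03 -9.99999356e-01]]
```

View pics/crop.png

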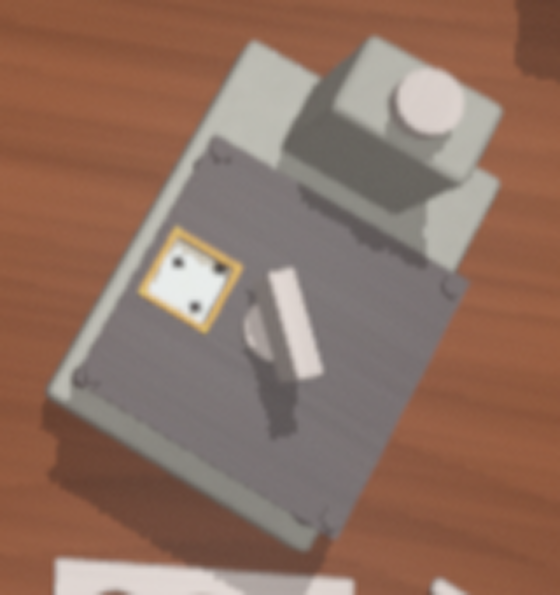

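Run:
```python
from h import *
c=arm.get_calibration("top")
def R(a): # tool x along heading a, pointing down
    a=np.radians(a);return np.array([[np.cos(a),np.sin(a),0],[np.sin(a),-np.cos(a),0],[0,0,-1]])
f=lambda x,y:(310+(x+.5)/3.5-.5,170+(y+.5)/3.5-.5)
a=ray(c,f(282,270),.122);b=ray(c,f(310,378),.122);w=ray(c,f(190,280),.078)
print(a,b,(a+b)/2,w,np.degrees(np.arctan2(*(a-b)[1::-1])),np.degrees(np.arctan2(*(w-(a+b)/2)[1::-1])))
P=[ray(c,f(*p),.078)[:2] for p in [(215,137),(468,283),(330,538),(75,380)]];print("plate",P,np.mean(P,0))
m=(a+b)/2
T=arm.get_calibration("wrist")["cam_to_world"];Rt=arm.current_tool_rot()
print("cam in tool",Rt.T@(T[:3,3]-arm.current_ee_pos()),Rt.T@T[:3,2])
for h in (25,205):
  for d in (0,-31,-62):
    print(h,d,arm.solve_ik([m[0],m[1],.087],R(h+d)))
```

```text
[ 0.50082783 -0.18247122  0.122     ] [ 0.44844244 -0.20245664  0.122     ] [ 0.47463514 -0.19246393  0.122     ] [ 0.49408245 -0.1445375   0.078     ] 20.882236538727643 67.91394674344428
plate [array([ 0.57640304, -0.14850713]), array([ 0.51849552, -0.2952451 ]), array([ 0.37167204, -0.2339508 ]), array([ 0.42982712, -0.08994469])] [ 0.47409943 -0.19191193]
cam in tool [ 0.07409702 -0.00047583 -0.17191728] [-2.62643235e-01 -7.18058612e-04  9.64892748e-01]
25 0 [-2.87549681e+01  2.91775718e+01  1.00981973e+02 -2.54444375e-14
  4.98404556e+01  3.62450319e+01]
25 -31 [-2.87549681e+01  2.91775718e+01  1.00981973e+02 -2.54444375e-14
  4.98404556e+01  6.72450319e+01]
25 -62 [-2.87549681e+01  2.91775718e+01  1.00981973e+02 -2.54444375e-14
  4.98404556e+01  9.82450319e+01]
205 0 [-2.87549681e+01  2.91775718e+01  1.00981973e+02 -2.54444375e-14
  4.98404556e+01 -1.43754968e+02]
205 -31 [-2.87549681e+01  2.91775718e+01  1.00981973e+02 -2.54444375e-14
  4.98404556e+01 -1.12754968e+02]
205 -62 [-2.87549681e+01  2.91775718e+01  1.00981973e+02 -2.54444375e-14
  4.98404556e+01 -8.17549681e+01]
```

The numbers agree: the axis is at about (0.474,-0.192), the window heading is about 68°, the bar heading is about 21°, so the joint is about 0.82. I'll check the scene for obstacles on the transit.

View pics/scene.png

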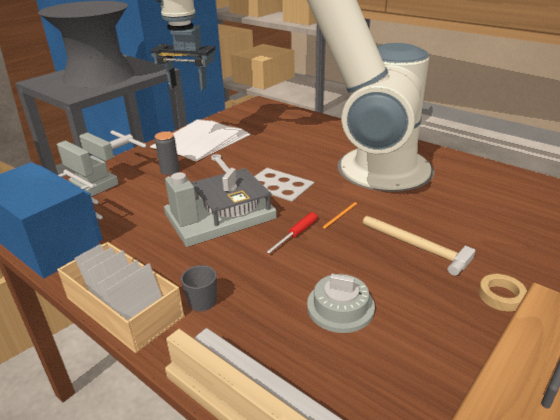

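The scene shows the punch at (220,200). The only obstacle near the path is a low can of about 10 cm at (167,152), so a transit at TCP z ≈ 0.24 clears it.

```bash
cat >> h.py <<'E'
def R(a): # tool down, tool x at heading a (deg)
    a=np.radians(a);return np.array([[np.cos(a),np.sin(a),0],[np.sin(a),-np.cos(a),0],[0,0,-1]])
AX=np.array([.4744,-.1922])
E
python3 - <<'E'
from h import *
arm.move_to([*AX,.24],R(21))
c=arm.get_calibration("wrist");im=arm.snapshot("wrist")
np.savez("w1.npz",**c);cv2.imwrite("pics/w1.png",im[:,:,::-1]);print(arm.current_t())
for P in [(*AX,.122),(.494,-.1445,.078)]: print(proj(c,np.array(P)))
E
```

```text
1.7167
[275.77980946 206.27652841]
[242.05806087 165.70803458]
```

View pics/w1.png

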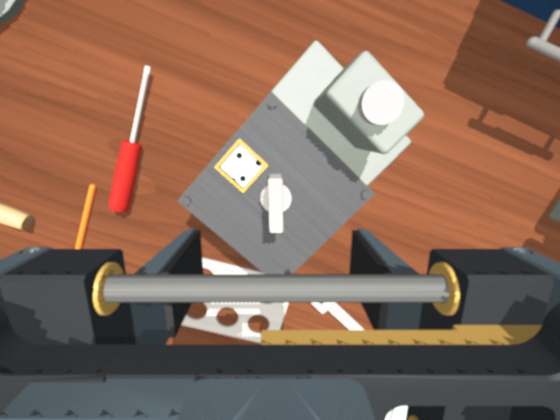

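The wrist view shows the bar upright from (276,176) to (276,232), so it is aligned with the tool, and the window at (242,165), where predicted. I'll refine both with masks, then grasp.

Run:
```python
from h import *
c=dict(np.load("w1.npz"));im=cv2.imread("pics/w1.png")
hsv=cv2.cvtColor(im,cv2.COLOR_BGR2HSV)
def big(m,x0,x1,y0,y1):
    k=np.zeros_like(m);k[y0:y1,x0:x1]=m[y0:y1,x0:x1]
    return max(cv2.findContours(k,cv2.RETR_EXTERNAL,cv2.CHAIN_APPROX_NONE)[0],key=cv2.contourArea)
g=((hsv[...,2]>195)&(hsv[...,1]<60)).astype(np.uint8)*255
b=big(g,262,292,165,245);r=cv2.minAreaRect(b);print("bar",r)
bx=cv2.boxPoints(r);Q=np.array([ray(c,p,.122) for p in bx]);e=Q[1]-Q[0],Q[2]-Q[1];l=max(e,key=np.linalg.norm)
print("centre",Q.mean(0),"dims",[np.linalg.norm(i) for i in e],"head",np.degrees(np.arctan2(l[1],l[0])))
y=cv2.inRange(hsv,(15,90,120),(35,255,255))
r=cv2.minAreaRect(big(y,205,280,130,200));print("win",r);w=ray(c,r[0],.078);print(w)
d=w[:2]-Q.mean(0)[:2];print("winhead",np.degrees(np.arctan2(d[1],d[0])),np.linalg.norm(d))
cv2.imwrite("pics/w1c.png",cv2.resize(im[125:255,195:325],None,fx=4.5,fy=4.5,interpolation=cv2.INTER_CUBIC))
```

```text
bar ((276.5, 203.5), (57.0, 29.0), 90.0)
centre [ 0.47662279 -0.19211956  0.122     ] dims [np.float64(0.028233971038545396), np.float64(0.05862652690246587)] head -158.29064301331096
win ((240.79006958007812, 165.51107788085938), (40.360870361328125, 39.39459228515625), 41.987213134765625)
[ 0.49370165 -0.14311109  0.078     ]
winhead 70.78717453286313 0.05189910318674434
```

View pics/w1c.png

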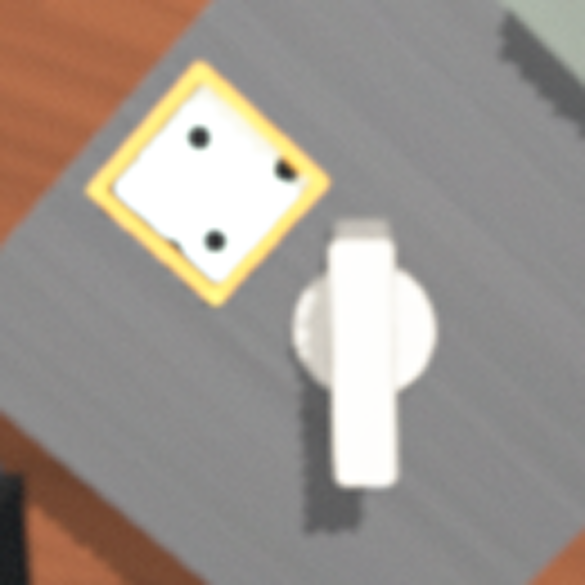

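Run:
```python
from h import *
c=dict(np.load("w1.npz"))
f=lambda x,y:(195+(x+.5)/4.5-.5,125+(y+.5)/4.5-.5)
a,b=ray(c,f(361,240),.122),ray(c,f(366,487),.122);m=(a+b)/2;d=a-b
h=np.degrees(np.arctan2(d[1],d[0]));print(m,h,np.linalg.norm(d))
w=ray(c,f(208,183),.078)-m;print("win",np.degrees(np.arctan2(w[1],w[0])))
m=(m[:2]+AX)/2 ;print(m)
arm.move_l([*m,.16],R(h),feed=.1)
arm.move_l([*m,.0875],R(h),feed=.06)
print(arm.current_force(),arm.current_ee_pos())
arm.grip(0.0);print(arm.current_width(),arm.current_force(),arm.current_torque(),arm.current_joint_positions(),arm.current_t())
```

```text
[ 0.47446235 -0.19177196  0.122     ] 22.047503413935484 0.05665313685349353
win 68.17824403368091
[ 0.47443118 -0.19198598]
[0.11994782 0.46920277 0.45851104] [ 0.4746154  -0.19208879  0.08781082]
0.013706768398831481 [ 0.63625606 -4.41133872 -2.64494192] [-0.58869803  0.0309397   0.04612003] [-2.87360094e+01  2.91172918e+01  1.00983997e+02 -3.11948011e-02
  4.98579673e+01  3.92317239e+01] 5.1833
```

Run:
```python
from h import *
q0=np.array(arm.current_joint_positions())
for d in (15,30,45,56.9):
    q=q0.copy();q[5]+=d;arm.move_joints(q)
    print(d,arm.current_joint_positions()[5],arm.current_force().round(1),arm.current_torque().round(2),arm.current_t())
x=arm.current_tool_rot()[:,0];print("heading",np.degrees(np.arctan2(x[1],x[0])))
arm.grip(0.05);p=arm.current_ee_pos()
arm.move_l([*p[:2],.24],feed=.12)
c=arm.get_calibration("wrist");im=arm.snapshot("wrist");np.savez("w2.npz",**c)
bgr=im[:,:,::-1];cv2.imwrite("pics/w2.png",bgr);u,v=map(int,proj(c,np.array([*AX,.1])));print(u,v,arm.current_t())
v=max(v,75);u=max(u,75)
cv2.imwrite("pics/w2c.png",cv2.resize(bgr[v-75:v+75,u-75:u+75],None,fx=4,fy=4,interpolation=cv2.INTER_CUBIC))
```

```text
15 53.97844239694057 [ 0.5 -1.8 -0.2] [ 0.01  0.05 -0.02] 5.55
30 68.8320378026208 [ 0.1 -1.5  0. ] [ 0.03  0.06 -0.12] 5.9167
45 83.77742219362159 [ 0.8 -0.9 -0.6] [ 0.18  0.07 -0.02] 6.2833
56.9 95.6592320609902 [ 0.5 -0.6 -0.4] [ 0.21  0.06 -0.03] 6.6083
heading -34.374845256055174
276 201 8.7833
```

View pics/w2c.png

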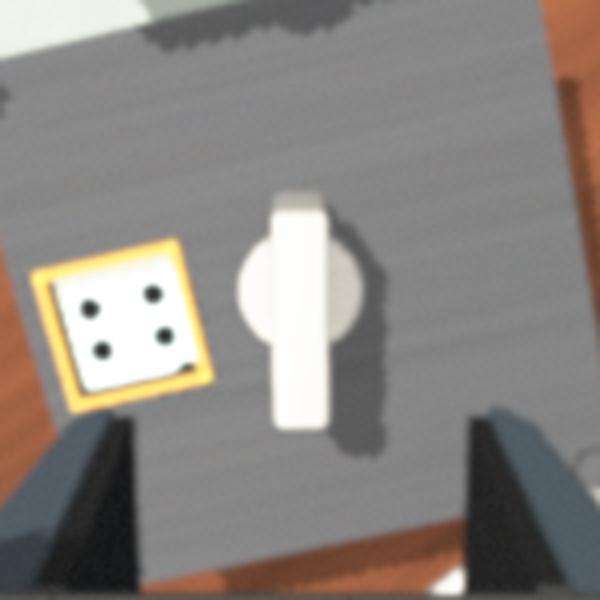

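The window at (123,325) shows four dots, with their mean at about (128,322). The bar is free and upright in the picture, and the gripper is clear.

Run:
```python
from h import *
t=arm.snapshot("top").astype(int);o=cv2.imread("pics/top.png")[:,:,::-1].astype(int)
print("dial diff",abs(t-o)[145:215,155:228].mean(),arm.current_force(),arm.current_dq().round(3),arm.current_t())
arm.sign_off()
```

```text
dial diff 11.533659491193738 [-0.7516389  -0.99985909  0.05182193] [-0.087 -0.058 -0.107 -0.05   0.107  0.115] 8.8333
the job is handed in; nothing more can be done
```

The dial difference is larger than I expected, so I'll check whether it comes from shadow or from movement.

```bash
python3 - <<'E'
from h import *
try: t=arm.snapshot("top")[:,:,::-1]
except Exception as e: print(e); raise SystemExit
o=cv2.imread("pics/top.png")
cv2.imwrite("pics/cmp.png",cv2.resize(np.hstack([o[140:220,150:235],t[140:220,150:235]]),None,fx=4,fy=4))
E
ls pics
```

```text
the job is handed in; nothing more can be done
crop.png
scene.png
top.png
w1.png
w1c.png
w2.png
w2c.png
```

I turned the drum clockwise to die number four in a single grasp, let go, lifted clear and handed the job in at about 8.8 s of the 29 s. No verdict is reported.

- **Drum:** I gripped the bar (finger opening 13.7 mm) and turned it from about 0.81 to about 1.79 rad; the target is 1.8 ± 0.175. The last wrist picture shows four dots close to the middle of the window, with the bar released. Their mean is about 5 px from the window's centre in a crop enlarged four times.
- **Forces and contact:** the largest force I read was about 4 N, while gripping. After lifting, the fingers were well above the bar and the force read about 1 N.
- **Round dial (not fully checked):** the arm never worked near it, at roughly 0.3 m or more away. My before-and-after comparison of that patch in the top picture showed a mean difference of 11.5 grey levels, which I did not expect. It could be the arm's shadow or the arm in view. I had already put the hand-in in the same script, so I could not look again, and this check neither confirms nor rules out that the dial moved.
- **Arm speed at hand-in:** the joints still read about 0.1 degrees/s, a small residual in free air.

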